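# Gauge a batch of wheel blanks with the straightedge

## Robot

A 6-joint arm with a two-finger parallel gripper is mounted at the origin on the work surface. World frame = base frame: x ahead of the robot, y to its left, z up, the work surface at z = 0. Lengths are in m, angles in rad, forces in N, time in s.
With the tool pointing down it reaches from about 0.35 to 0.975 m from the base axis. Payload 4.9 kg.
Tool frame: the origin (TCP) lies between the finger pads; the fingertips stand 17 mm ahead of it and the grasp point (between the pads) lies 2 mm behind it; z points along the fingers, y is the direction in which the jaws open and shut (so a half turn about z gives the same grasp; the last joint's range is limited). The gripper opens to 85 mm and grips with 20 to 120 N. Pads are 22 mm wide; open, the fingers measure 114 mm over their backs; the gripper's body (76 mm by 85 mm) begins 54 mm behind the grasp point. The pads swing forward as they close: fully open they stand 13 mm farther back than shut.
Start: joints at [1.106, 0.053, 1.613, -0, 1.476, -0.119], TCP at [0.212, 0.588, 0.21] pointing down, gripper open.
Joint ranges: [-3.01, 3.01], [-1.01, 2.22], [0.06, 2.58], [-1.02, 4.17], [0.09, 2.62], [-3.14, 3.14]. Speed limits (rad/s): [2.57, 2.57, 3.14, 3.14, 3.14, 3.14].

## Interface

Orientations are given as a unit quaternion [w, x, y, z].
In Python, from plant import state, grab_frame, camera_model, job_done, find_in, silhouettes, landmark_of gives the robot as it stands.
- The arm moves only by the shell command python3 -m crank 'ROWS'. ROWS is JSON, a list of rows, each an object with "angular": the turn, a rotation vector about the tool's x, y, z each as a share of 5 degrees, from -1 to 1, a list of three; "delta_pos": the shift along the tool's x, y, z each as a share of 3 cm, from -1 to 1, a list of three; "gripper": the opening, from 0 (shut) to 1 (fully open). In form: [{"angular": [ax, ay, az], "delta_pos": [tx, ty, tz], "gripper": gripper}, ...]. A call has 1 to 12 rows; each row shifts and turns the commanded pose from where the row before left it, along the tool's axes as they then stand; what a row does not reach is not made up. A row lasts 1/8 s, in which the tool goes at most 62.5 mm and 10.7 degrees, less where a joint would pass 70% of its speed; a pose out of reach is approached as far as the arm can. A call with a number of a shift or a turn outside -1 to 1 is refused whole. A call with a gripper value outside its range is refused whole. The fingers move at their own pace and stop on an object; the grip force is fixed at half the most. Time passes only in rows, so rows that do not move let the fingers close. It gives the time, the measured TCP pose, the force and the opening at its end, in the units of the state.
- state(): the state, without advancing time (a new reading comes with each control period).
- grab_frame(name): name is "scene" or "top" or "wrist"; returns the picture (384x512x3 uint8, red, green, blue); there is no depth.
- camera_model(name): a dict with "camera_matrix" (3x3 intrinsics, pixels), "dist_coeffs" ([k1, k2, p1, p2, k3] as OpenCV has them; the pictures are not rectified), "rvec" (rotation vector, rad) and "tvec" (3), from world to camera coordinates, as OpenCV has them; the wrist camera has in their place "mount" (4x4, takes a point from camera to tool coordinates, whose origin is the TCP and whose axes are the flange's). Camera axes: x right, y down, z forward; pixel columns grow to the right and rows downward; lengths in m; the calibration is good to about 2 mm. A picture is of the moment at which its call begins: read the wrist's pose just before it. camera_model takes no time and is no camera call.
- job_done(): hands the job in, once; it reports no verdict.
Trained networks look in the newest picture that a camera, given by its name, has taken for a name from the list of things; names that differ only in an ending like _2 or _b are one class to them, and where a whole thing is asked for, a point or a joint stands for the part that bears it (a point fixed in the world has none). Each returns a list of dicts, best first, with "conf" (0 to 1); they miss things now and then, are a little off and sometimes report something else, mostly with a low value. They report only what shows in the picture. A call takes as long as a camera call. They do not tell look-alikes from the thing itself.
- find_in(camera, target): "bbox" ([left, top, right, bottom] in pixels, round what is visible of it).
- silhouettes(camera, target): "mask" (384x512 bool, what is visible of it) and "bbox" ([left, top, right, bottom] in pixels, round what is visible of it).
- landmark_of(camera, target): "pixel" ([column, row] in pixels: a listed point, or the origin of a listed thing).
The state is a dict: "time": time; "joint_pos": joint angles; "joint_vel": joint speeds; "joint_efforts": joint torques, N m; "tool_pos": TCP position; "tool_rot": TCP orientation; "contact_force": force on the tool from outside, world axes, zero at the start; "ft_torque": the same for the moment, N m; "gripper_width": opening from 0.0 (shut) to 1.0 (fully open).
Only numpy, scipy, OpenCV 4.12 (cv2) and the standard library are available. Lean on these libraries where they do the work, as an engineer would, in place of code of your own. Each camera call takes 0.05 s, during which the arm holds its last target.

## Task

Take the straightedge from the blue mat by its orange handle, gather all four wooden wheel blanks against its front in the red tray before any goes under the green go bar, then push them together as one group under the green bar and on until the yellow no-go bar stops them. Leave the four blanks lying flat up against the yellow bar and lay the straightedge back flat in the middle of the blue mat. Move the blanks only with the straightedge, never with the gripper, and leave the parts box, tin and toy car alone.

Things in the scene. Friction and masses are not known exactly. Their poses are not given: they have to be found in the camera images.
- straightedge: T-shaped tool, about 0.25 kg. Origin: underside, below the handle's centre. +x: forward to the aluminium pushing bar (170 mm along y, 14 deep, 17.5 high), flat front face at x = 85 mm. Wooden stem 40 wide, 17.5 high, x -20 to 71 mm. Orange upright handle 24 (x) by 50 (y) mm centred on the origin, 17.5 to 82 mm above the underside: grip its upper half from above across the 24 mm.
- straightedge_mid (a point): point on the straightedge's underside in the middle of its footprint, 32.5 mm ahead (+x) of the straightedge's origin
- mat: fixed blue mat, 150 mm (x) by 240 mm (y), 2 mm thick, left or right of the tray, turned a little; origin: centre of its underside. At the start the straightedge lies on it.
- tray: fixed red tray 260 (x) x 208 (y) mm, floor 3 mm thick. Origin: centre of underside. +x: push direction, away from the robot; near end (x = -130 mm) open. Side walls 188 mm apart inside, tops 18 mm above bench; low end wall. Green go bar across it from x = 24 to 34 mm (top 36.5 mm above bench), then the yellow no-go bar, near face at x = 100 mm.
- go_bar: fixed green bar across the tray, 10 x 208 x 10 mm, origin: centre of its underside, 23.5 mm above the tray floor: blanks and the straightedge's bar and stem pass under it, the handle does not
- nogo_bar: fixed yellow bar across the tray, 12 x 208 x 12 mm, origin: centre of its underside, 15.5 mm above the tray floor: it stops a good blank, which then lies with its centre at x = 82 mm in the tray
- blank_1: one of four alike loose beech discs, 36 mm across, 20 mm thick, about 16 g, dark centre dot, flat on the tray floor; origin: centre of underside. They start side by side about 41 mm apart across the tray, staggered along it (centres at tray x -55 to -8 mm), before the go bar and within the straightedge's length.
- blank_2: one of four alike loose beech discs, 36 mm across, 20 mm thick, about 16 g, dark centre dot, flat on the tray floor; origin: centre of underside. They start side by side about 41 mm apart across the tray, staggered along it (centres at tray x -55 to -8 mm), before the go bar and within the straightedge's length.
- blank_3: one of four alike loose beech discs, 36 mm across, 20 mm thick, about 16 g, dark centre dot, flat on the tray floor; origin: centre of underside. They start side by side about 41 mm apart across the tray, staggered along it (centres at tray x -55 to -8 mm), before the go bar and within the straightedge's length.
- blank_4: one of four alike loose beech discs, 36 mm across, 20 mm thick, about 16 g, dark centre dot, flat on the tray floor; origin: centre of underside. They start side by side about 41 mm apart across the tray, staggered along it (centres at tray x -55 to -8 mm), before the go bar and within the straightedge's length.
- parts_box: bystander: grey plastic box with four compartments, 130 x 170 x 45 mm, origin: centre of its underside; on the other side of the tray from the mat
- screw_tin: bystander: open round steel tin, 68 mm across, 36 mm high, origin: centre of its underside
- toy_car: bystander: yellow and orange toy car, 85 x 52 x 46 mm, origin: centre of its underside
Mind the look-alikes: they are no part of the job. What is shaped like the blank_1 but pink or purple is not meant.

How it is judged:
On the way, in this order (a step that is already met when the one before it is completed fails the run):
1. the held straightedge has all four blanks in front of it in the tray, their edges within 14 mm of its front face, before any blank's centre has reached the green go bar (x of each of blank_1, blank_2, blank_3, blank_4 in the frame of tray below 0.024 m and x of blank_1 in the frame of straightedge between 0.09 and 0.117 m and x of blank_2 in the frame of straightedge between 0.09 and 0.117 m and x of blank_3 in the frame of straightedge between 0.09 and 0.117 m and x of blank_4 in the frame of straightedge between 0.09 and 0.117 m and contact force between the fingers and straightedge above 1 N and y of blank_1 in the frame of straightedge between -0.095 and 0.095 m and y of blank_2 in the frame of straightedge between -0.095 and 0.095 m and y of blank_3 in the frame of straightedge between -0.095 and 0.095 m and y of blank_4 in the frame of straightedge between -0.095 and 0.095 m and z of straightedge in the frame of tray below 0.02 m), for 0.05 s.
2. pushed by the held straightedge, all four blanks have passed the go bar and lie flat within 10 mm of the yellow no-go bar, with at least one pressed against it (x of blank_1 in the frame of tray between 0.072 and 0.088 m and z of each of blank_1, blank_2, blank_3, blank_4 in the frame of tray below 0.008 m and angle between each of blank_1, blank_2, blank_3, blank_4's own z axis and vertical below 0.1 rad and x of blank_2 in the frame of tray between 0.072 and 0.088 m and x of blank_3 in the frame of tray between 0.072 and 0.088 m and x of blank_4 in the frame of tray between 0.072 and 0.088 m and contact force between any of blank_1, blank_2, blank_3, blank_4 and nogo_bar above 0.3 N and contact force between any of blank_1, blank_2, blank_3, blank_4 and straightedge above 0.3 N and contact force between the fingers and straightedge above 1 N), for 0.02 s.
At the end, for the whole second after the job is handed in: All four blanks lie flat and at rest on the tray floor beyond the green bar, each with its edge within 10 mm of the yellow no-go bar and not beyond it; the straightedge lies flat and at rest on the blue mat, the middle of its footprint within 35 mm (mat x) and 45 mm (mat y) of the mat's centre (x of blank_1 in the frame of tray between 0.072 and 0.088 m and z of each of blank_1, blank_2, blank_3, blank_4 in the frame of tray below 0.008 m and angle between each of blank_1, blank_2, blank_3, blank_4's own z axis and vertical below 0.1 rad and x of blank_2 in the frame of tray between 0.072 and 0.088 m and x of blank_3 in the frame of tray between 0.072 and 0.088 m and x of blank_4 in the frame of tray between 0.072 and 0.088 m and linear speed of each of blank_1, blank_2, blank_3, blank_4, straightedge below 0.02 m/s and x of straightedge_mid in the frame of mat between -0.035 and 0.035 m and y of straightedge_mid in the frame of mat between -0.045 and 0.045 m and z of straightedge_mid in the frame of mat below 0.008 m and angle between straightedge's own z axis and vertical below 0.06 rad); the robot touches nothing.
It fails at once if the gripper or arm itself touches a wheel blank (contact force between any of the fingers, the arm and blank_1 above 0.5 N or contact force between any of the fingers, the arm and blank_2 above 0.5 N or contact force between any of the fingers, the arm and blank_3 above 0.5 N or contact force between any of the fingers, the arm and blank_4 above 0.5 N).
It fails at once if the parts box is shifted by more than 20 mm or tipped (distance of parts_box from where it was at the start of the episode above 0.02 m or angle between parts_box's own z axis and vertical above 0.3 rad).
It fails at once if the screw tin is shifted by more than 20 mm or tipped (distance of screw_tin from where it was at the start of the episode above 0.02 m or angle between screw_tin's own z axis and vertical above 0.3 rad).
It fails at once if the toy car is shifted by more than 20 mm or tipped (distance of toy_car from where it was at the start of the episode above 0.02 m or angle between toy_car's own z axis and vertical above 0.3 rad).
It also fails if it takes over 54 s, if anything falls off the work surface, if the arm or the gripper's body presses on something with over 40 N, if the wrist force passes 120 N, or if a joint passes its speed limit or range.

## Working session

There is one attempt and no reset: what is moved stays moved. The work goes in short steps, Python scripts to look and compute and a shell command to move; the robot and the scene stay as the last step left them, time stands still between calls to the robot, and variables do not carry over. Pictures are saved under pics/ and viewed, and the job is handed in when it is done.

```bash
ls; mkdir -p pics; python3 - <<'E'
from plant import *
import cv2
print(state())
for n in ("top","scene"):
    cv2.imwrite(f"pics/{n}0.png",cv2.cvtColor(grab_frame(n),cv2.COLOR_RGB2BGR))
    print(camera_model(n))
print(camera_model("wrist"))
E
```

```text
pics
{'time': 0.0, 'joint_pos': array([ 1.10602679e+00,  5.33677431e-02,  1.61429742e+00,  3.23837305e-05,
        1.47598023e+00, -1.19011817e-01]), 'joint_vel': array([-0.00183492,  0.00031442,  0.00036796, -0.00033183, -0.00020415,
        0.00071626]), 'joint_efforts': array([-1.68948980e-03, -3.93681836e+01, -3.70169806e+01, -2.70224782e-04,
        7.05260580e-03, -9.00549821e-06]), 'tool_pos': array([0.21151734, 0.58741734, 0.20875426]), 'tool_rot': array([-3.10787317e-04,  1.72020439e-01,  9.85092846e-01, -9.78317225e-04]), 'contact_force': array([-0.05089978, -0.41594862,  0.04480406]), 'ft_torque': array([-0.01047817, -0.06079298,  0.00476605]), 'gripper_width': 0.9991332307926354}
{'camera_matrix': array([[420.3467591 ,   0.        , 255.85006602],
       [  0.        , 420.3467591 , 192.24676311],
       [  0.        ,   0.        ,   1.        ]]), 'dist_coeffs': array([-0.11514843,  0.        ,  0.        ,  0.        ,  0.        ]), 'rvec': array([ 2.20593552, -2.16940502,  0.07585681]), 'tvec': array([-0.00554974,  0.59153657,  1.11567144])}
{'camera_matrix': array([
[... 261 characters left out ...]
49,  0.69615612, -0.31445041]), 'tvec': array([-0.5013836 , -0.19048762,  1.17017403])}
{'camera_matrix': array([[302.52278996,   0.        , 257.54137742],
       [  0.        , 302.52278996, 193.99542067],
       [  0.        ,   0.        ,   1.        ]]), 'dist_coeffs': array([-0.07869398,  0.        ,  0.        ,  0.        ,  0.        ]), 'mount': array([[ 7.69394189e-04, -9.62780582e-01, -2.70283110e-01,
         6.77506587e-02],
       [ 9.99999500e-01,  5.68088192e-04,  8.23024137e-04,
        -3.74653122e-04],
       [-6.38847014e-04, -2.70283608e-01,  9.62780537e-01,
        -1.64579927e-01],
       [ 0.00000000e+00,  0.00000000e+00,  0.00000000e+00,
         1.00000000e+00]])}
```

View pics/top0.png

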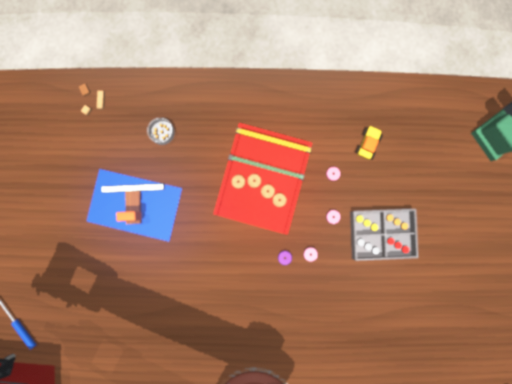

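View pics/scene0.png

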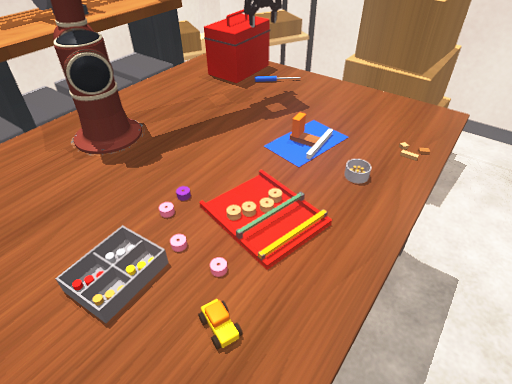

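The top view shows the wooden blanks in the red tray at about (238,181), (254,181), (268,191) and (279,200). The pink and purple look-alikes all lie outside the tray: (333,173), (333,217), (311,255) and (285,257). The straightedge is on the mat, with its white bar at (132,188) and its handle at (127,215).

```bash
cat > h.py <<'E'
import numpy as np, cv2
from plant import *
from scipy.spatial.transform import Rotation as R
def campose(name, st=None):
    m=camera_model(name); K=m["camera_matrix"]; d=m["dist_coeffs"]
    if name!="wrist":
        Rw=cv2.Rodrigues(np.array(m["rvec"]))[0]; return K,d,Rw.T,-Rw.T@m["tvec"]
    q=st["tool_rot"]; Rt=R.from_quat([q[1],q[2],q[3],q[0]]).as_matrix()
    M=m["mount"]; return K,d,Rt@M[:3,:3],Rt@M[:3,3]+st["tool_pos"]
def unproj(px,z,cp):
    K,d,Rc,c=cp
    u=cv2.undistortPoints(np.asarray(px,float).reshape(-1,1,2),K,d).reshape(-1,2)
    r=np.c_[u,np.ones(len(u))]@Rc.T
    t=(z-c[2])/r[:,2]
    return (c+r*t[:,None])[:,:2]
def proj(P,cp):
    K,d,Rc,c=cp
    rv=cv2.Rodrigues(Rc.T)[0]; return cv2.projectPoints(np.asarray(P,float).reshape(-1,1,3),rv,-Rc.T@c,K,d)[0].reshape(-1,2)
def rect(mask,z,cp):
    ys,xs=np.nonzero(mask); W=unproj(np.c_[xs,ys],z,cp)
    c,wh,a=cv2.minAreaRect((W*1000).astype(np.float32))
    C=np.cov(W.T); w,v=np.linalg.eigh(C); L=v[:,1]
    return W.mean(0),np.array(c)/1000,wh,np.degrees(np.arctan2(L[1],L[0])),len(xs)
def big(m):
    n,l,s,_=cv2.connectedComponentsWithStats(m.astype(np.uint8)); 
    return l==1+np.argmax(s[1:,4])
E
python3 - <<'E'
from h import *
im=grab_frame("top"); cp=campose("top")
hsv=cv2.cvtColor(im,cv2.COLOR_RGB2HSV).astype(int); H,S,V=hsv[...,0],hsv[...,1],hsv[...,2]
cv2.imwrite("pics/zoom1.png",cv2.cvtColor(cv2.resize(im[110:260,70:330],None,fx=3,fy=3,interpolation=cv2.INTER_CUBIC),cv2.COLOR_RGB2BGR))
roi=np.zeros(H.shape,bool); roi[115:245,205:320]=1
roim=np.zeros(H.shape,bool); roim[160:250,80:190]=1
print("yellow",rect(big(roi&(abs(H-28)<6)&(S>200)&(V>180)),.0305,cp))
print("green",rect(big(roi&(H>40)&(H<95)&(S>40)),.0365,cp))
blue=big(roim&(abs(H-110)<14)&(S>150))
hull=np.zeros(H.shape,np.uint8); c=cv2.findContours(blue.astype(np.uint8),0,1)[0]; cv2.fillConvexPoly(hull,cv2.convexHull(c[0]),1)
print("mat",rect(hull>0,.002,cp))
print("bar",rect(big(roim&(S<60)&(V>150)),.0195,cp))
red=big(roi&((H<6)|(H>174))&(S>150)); c=cv2.findContours(red.astype(np.uint8),0,1)[0]; c=max(c,key=cv2.contourArea)
hull=np.zeros(H.shape,np.uint8);cv2.fillConvexPoly(hull,cv2.convexHull(c),1)
print("tray",rect(hull>0,.018,cp))
for d in landmark_of("top","blank_1"): print(d["conf"],d["pixel"],unproj(d["pixel"],.003,cp))
for n in ("straightedge","straightedge_mid","mat","tray","go_bar","nogo_bar"):
    for d in landmark_of("top",n)[:2]: print(n,d["conf"],d["pixel"],unproj(d["pixel"],.003,cp))
E
```

```text
Traceback (most recent call last):
  File "h.py", line 26, in big
    return l==1+np.argmax(s[1:,4])
                ~~~~~~~~~^^^^^^^^^
ValueError: attempt to get argmax of an empty sequence
```

View pics/zoom1.png

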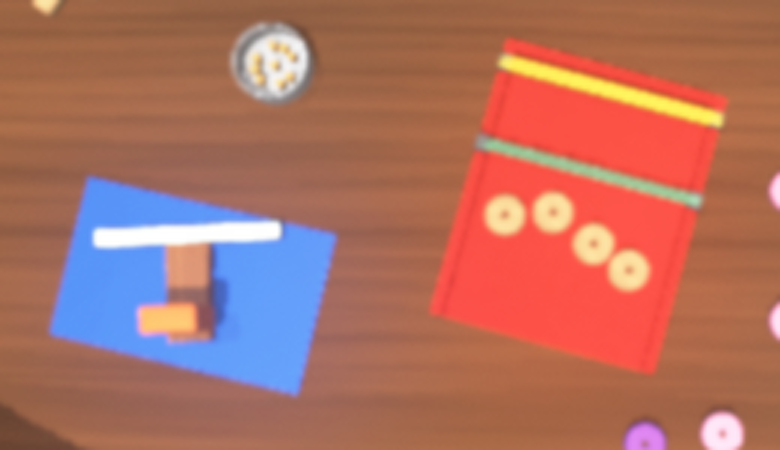

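```bash
cat > top.py <<'E'
from h import *
def measure(im,cp):
    hsv=cv2.cvtColor(im,cv2.COLOR_RGB2HSV).astype(int); H,S,V=hsv[...,0],hsv[...,1],hsv[...,2]
    roi=np.zeros(H.shape,bool); roi[115:245,205:320]=1
    roim=np.zeros(H.shape,bool); roim[160:250,80:190]=1
    def hullof(m):
        c=cv2.findContours(m.astype(np.uint8),0,1)[0]; c=max(c,key=cv2.contourArea)
        h=np.zeros(H.shape,np.uint8); cv2.fillConvexPoly(h,cv2.convexHull(c),1); return h>0
    print(im[135,250],im[165,250])
    for n,f in dict(
      yellow=lambda:rect(big(roi&(H>=18)&(H<36)&(S>150)&(V>150)),.0305,cp),
      green=lambda:rect(big(roi&(H>40)&(H<95)&(S>40)),.0365,cp),
      mat=lambda:rect(hullof(big(roim&(abs(H-110)<14)&(S>130))),.002,cp),
      bar=lambda:rect(big(roim&(S<60)&(V>150)),.0195,cp),
      handle=lambda:rect(big(roim&(H>8)&(H<18)&(S>170)&(V>190)),.084,cp),
      tray=lambda:rect(hullof(big(roi&((H<8)|(H>172))&(S>140))),.018,cp)).items():
        try: print(n,f())
        except Exception as e: print(n,e)
E
python3 - <<'E'
from top import *
im=grab_frame("top"); cp=campose("top"); measure(im,cp)
for n in ("blank_1","straightedge","straightedge_mid","mat","tray","go_bar","nogo_bar"):
    for d in landmark_of("top",n)[:(9 if n=="blank_1" else 1)]: print(n,round(d["conf"],2),d["pixel"],unproj(d["pixel"],.003,cp))
E
```

```text
[252 224  84] [231 121  95]
yellow (array([ 0.73369046, -0.0417188 ]), array([ 0.73397961, -0.04078828]), (190.9304656982422, 13.970030784606934), np.float64(75.56860221122784), 351)
green (array([ 0.65968267, -0.02133752]), array([ 0.65901508, -0.02300337]), (192.3098602294922, 6.62579345703125), np.float64(75.51541922437417), 148)
mat (array([0.55334374, 0.34131078]), array([0.55377063, 0.34268073]), (240.00814819335938, 149.03196716308594), np.float64(77.68821356994475), 4557)
bar (array([0.59802054, 0.34195565]), array([0.58742023, 0.34238324]), (42.755252838134766, 173.3191680908203), np.float64(93.84231566623282), 414)
handle attempt to get argmax of an empty sequence
tray (array([ 5.78504382e-01, -6.63828871e-06]), array([ 5.79099060e-01, -1.96609497e-05]), (218.04318237304688, 160.77597045898438), np.float64(75.89771420097742), 4746)
blank_1 0.72 [238.3, 181.1] [[0.62258936 0.05303964]]
blank_1 0.72 [305.7, 252.6] [[ 0.4300089  -0.13438367]]
blank_1 0.7 [268.2, 187.4] [[ 0.60660388 -0.02936512]]
blank_1 0.63 [252.2, 179.8] [[0.62681368 0.01490973]]
blank_1 0.63 [286.1, 257.3] [[ 0.41652934 -0.08101604]]
blank_1 0.6 [281.2, 199.3] [[ 0.57449311 -0.06548466]]
blank_1 0.6 [383.9, 233.5] [[ 0.48455332 -0.35086188]]
blank_1 0.59 [333.7, 222.0] [[ 0.51449636 -0.21055644]]
blank_1 0.42 [331.3, 174.4] [[ 0.6456033  -0.20326142]]
straightedge 0.86 [136.9, 214.4] [[0.5259764  0.33127678]]
straightedge_mid 0.65 [134.7, 205.0] [[0.55178556 0.3383257 ]]
mat 0.8 [133.2, 204.6] [[0.55281138 0.34258849]]
tray 0.68 [263.0, 178.1] [[ 0.63200864 -0.01469628]]
go_bar 0.68 [266.0, 167.8] [[ 0.66065968 -0.02252412]]
nogo_bar 0.58 [272.1, 142.9] [[ 0.73042247 -0.03841249]]
```

```bash
python3 - <<'E'
from top import *
cp=campose("top")
h=unproj([[125.7,216.3]],.084,cp)[0]; b=unproj([[101.7,189.3],[163.3,186.7]],.0195,cp)
print(h,b,b.mean(0)); d=b.mean(0)-h; print(np.degrees(np.arctan2(d[1],d[0])),np.hypot(*d))
T=np.array([.6313,-.0149]);a=np.radians(-14.5);Rm=np.array([[np.cos(a),-np.sin(a)],[np.sin(a),np.cos(a)]])
for px in [(238,181),(254,181),(268,191),(279.5,200)]: print((unproj([px],.023,cp)[0]-T)@Rm)
s=state(); q=s["tool_rot"];Rt=R.from_quat([q[1],q[2],q[3],q[0]]).as_matrix(); print(Rt)
dd=Rt.T@np.array([h[0]-s["tool_pos"][0],h[1]-s["tool_pos"][1],0]); print("tool shift /30mm",dd/.03)
E
```

```text
[0.51971171 0.33749506] [[0.592593   0.4277207 ]
 [0.60247922 0.25624597]] [0.59753611 0.34198334]
3.300697477225644 0.0779537141763827
[-0.02700804  0.06317905]
[-0.01549433  0.02153786]
[-0.03151868 -0.02205537]
[-0.04668912 -0.05834085]
[[-9.40803440e-01  3.38952633e-01 -7.13127372e-06]
 [ 3.38952633e-01  9.40803439e-01 -2.25983651e-05]
 [-9.50648516e-07 -2.36777836e-05 -1.00000000e+00]]
tool shift /30mm [-1.24853415e+01 -4.37698912e+00  1.15506573e-04]
```

```bash
python3 -m crank '[{"angular":[0,0,0],"delta_pos":[-1,-0.36,0],"gripper":1},{"angular":[0,0,0],"delta_pos":[-1,-0.36,0],"gripper":1},{"angular":[0,0,0],"delta_pos":[-1,-0.36,0],"gripper":1},{"angular":[0,0,0],"delta_pos":[-1,-0.36,0],"gripper":1},{"angular":[0,0,0],"delta_pos":[-1,-0.36,0],"gripper":1},{"angular":[0,0,0],"delta_pos":[-1,-0.36,0],"gripper":1},{"angular":[0,0,0],"delta_pos":[-1,-0.36,0],"gripper":1},{"angular":[0,0,0],"delta_pos":[-1,-0.36,0],"gripper":1},{"angular":[0,0,0],"delta_pos":[-1,-0.36,0],"gripper":1},{"angular":[0,0,0],"delta_pos":[-1,-0.36,0],"gripper":1},{"angular":[0,0,0],"delta_pos":[-1,-0.36,0],"gripper":1},{"angular":[0,0,0],"delta_pos":[-1,-0.36,0],"gripper":1}]'
python3 -m crank '[{"angular":[0,0,1],"delta_pos":[-0.5,-0.06,0],"gripper":1},{"angular":[0,0,1],"delta_pos":[0,0,0],"gripper":1},{"angular":[0,0,1],"delta_pos":[0,0,0],"gripper":1},{"angular":[0,0,1],"delta_pos":[0,0,0],"gripper":1},{"angular":[0,0,1],"delta_pos":[0,0,0],"gripper":1},{"angular":[0,0,1],"delta_pos":[0,0,0],"gripper":1},{"angular":[0,0,1],"delta_pos":[0,0,0],"gripper":1},{"angular":[0,0,1],"delta_pos":[0,0,0],"gripper":1},{"angular":[0,0,1],"delta_pos":[0,0,0],"gripper":1},{"angular":[0,0,1],"delta_pos":[0,0,0],"gripper":1},{"angular":[0,0,1],"delta_pos":[0,0,0],"gripper":1},{"angular":[0,0,1],"delta_pos":[0,0,0],"gripper":1}]'
python3 -m crank '[{"angular":[0,0,1],"delta_pos":[0,0,0],"gripper":1},{"angular":[0,0,0.4],"delta_pos":[0,0,0],"gripper":1},{"angular":[0,0,0],"delta_pos":[0,0,0],"gripper":1},{"angular":[0,0,0],"delta_pos":[0,0,0],"gripper":1}]'
python3 - <<'E'
from h import *
s=state(); im=grab_frame("wrist"); cv2.imwrite("pics/w1.png",cv2.cvtColor(im,cv2.COLOR_RGB2BGR)); np.save("w1.npy",im)
print(s["time"],s["tool_pos"],s["tool_rot"],s["joint_pos"])
import pickle; pickle.dump(s,open("w1.pkl","wb"))
for n in("straightedge","straightedge_mid"):
    for d in landmark_of("wrist",n)[:1]: print(n,d["conf"],d["pixel"],unproj([d["pixel"]],.002,campose("wrist",s)))
E
```

```text
time: 2.05
tool_pos: [0.5074, 0.3434, 0.2101]
tool_rot: [0.0, 0.172, 0.985, 0.0]
contact_force: [-0.3, 0.5, 0.2]
gripper_width: 1.003
time: 3.55
tool_pos: [0.5201, 0.3373, 0.2101]
tool_rot: [0.0, 0.643, 0.766, 0.0]
contact_force: [0.2, 0.4, -0.0]
gripper_width: 1.001
time: 4.05
tool_pos: [0.5201, 0.3373, 0.21]
tool_rot: [0.0, 0.687, 0.727, 0.0]
contact_force: [-0.1, -0.4, -0.4]
gripper_width: 0.998
4.05 [0.52010322 0.33725222 0.21001213] [1.30271591e-05 6.86914167e-01 7.26738555e-01 8.74461326e-06] [ 4.55292902e-01  4.07449088e-02  1.62523887e+00 -1.83504565e-05
  1.47558336e+00  3.98967011e-01]
straightedge 0.87 [258.4, 165.9] [[0.52179983 0.33718982]]
straightedge_mid 0.88 [286.7, 166.4] [[0.55712175 0.33860205]]
```

View pics/w1.png

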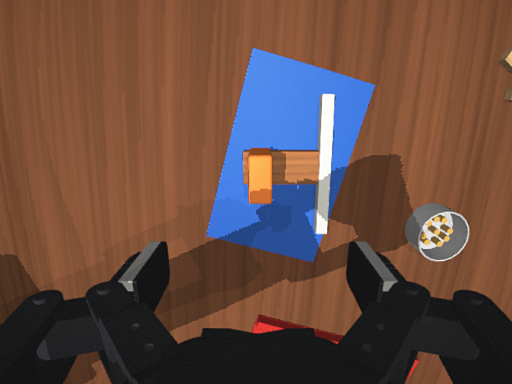

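```bash
python3 - <<'E'
from h import *
import pickle
s=pickle.load(open("w1.pkl","rb")); im=np.load("w1.npy"); cp=campose("wrist",s)
hsv=cv2.cvtColor(im,cv2.COLOR_RGB2HSV).astype(int); H,S,V=hsv[...,0],hsv[...,1],hsv[...,2]
roi=np.zeros(H.shape,bool); roi[45:260,205:375]=1
m=big(roi&(S<60)&(V>150)); print("bar",rect(m,.0195,cp))
print(im[180,260],im[151,260])
m=big(roi&(H>6)&(H<22)&(S>130)&(V>225)); ys,xs=np.nonzero(m); print(xs.min(),xs.max(),ys.min(),ys.max()); r=rect(m,.084,cp); print("handle",r)
m=big(roi&(abs(H-110)<14)&(S>130)); c=cv2.findContours(m.astype(np.uint8),0,1)[0]; c=max(c,key=cv2.contourArea)
h=np.zeros(H.shape,np.uint8); cv2.fillConvexPoly(h,cv2.convexHull(c),1); print("mat",rect(h>0,.002,cp))
E
```

```text
bar (array([0.60030387, 0.34864953]), array([0.600526  , 0.34309378]), (14.988640785217285, 168.874267578125), np.float64(93.58550584723596), 1676)
[252 174  81] [131  68  25]
248 271 156 201
handle (array([0.52221473, 0.34526677]), array([0.52265662, 0.33934146]), (22.421709060668945, 45.374725341796875), np.float64(89.26670602438207), 807)
mat (array([0.55582864, 0.35051349]), array([0.55524463, 0.34160419]), (240.84429931640625, 151.10511779785156), np.float64(77.88470436329924), 22988)
```

```bash
python3 -m crank '[{"angular":[0,0,-0.08],"delta_pos":[0.03,0.08,0.96],"gripper":1},{"angular":[0,0,0],"delta_pos":[0,0,0.96],"gripper":1},{"angular":[0,0,0],"delta_pos":[0,0,0.97],"gripper":1},{"angular":[0,0,0],"delta_pos":[0,0,0.97],"gripper":1},{"angular":[0,0,0],"delta_pos":[0,0,0.97],"gripper":1},{"angular":[0,0,0],"delta_pos":[0,0,0],"gripper":1},{"angular":[0,0,0],"delta_pos":[0,0,0],"gripper":0},{"angular":[0,0,0],"delta_pos":[0,0,0],"gripper":0},{"angular":[0,0,0],"delta_pos":[0,0,0],"gripper":0},{"angular":[0,0,0],"delta_pos":[0,0,0],"gripper":0},{"angular":[0,0,0],"delta_pos":[0,0,0],"gripper":0},{"angular":[0,0,0],"delta_pos":[0,0,0],"gripper":0}]'
python3 - <<'E'
from h import *
s=state(); im=grab_frame("wrist"); cv2.imwrite("pics/w2.png",cv2.cvtColor(im,cv2.COLOR_RGB2BGR)); 
print(s["time"],s["tool_pos"],s["contact_force"],s["ft_torque"],s["gripper_width"])
E
```

```text
time: 5.7
tool_pos: [0.5224, 0.3383, 0.0651]
tool_rot: [-0.0, 0.685, 0.729, -0.0]
contact_force: [0.2, 0.0, -0.1]
gripper_width: 0.002
5.7 [0.52239369 0.33826638 0.06506951] [ 0.23975285  0.00161861 -0.08095522] [-0.04059996 -0.01651178  0.02276143] 0.0022037081484671214
```

View pics/w2.png

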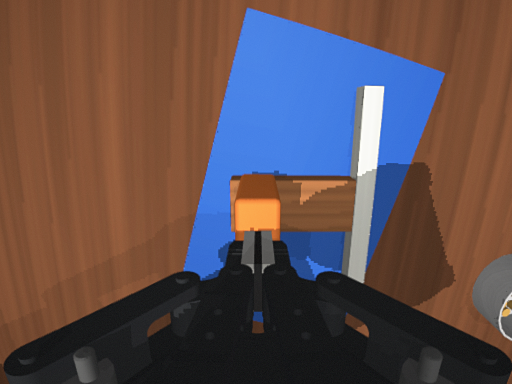

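```bash
python3 - <<'E'
from h import *
s=state(); cp=campose("wrist",s); print(cp[3])
o=np.array([.5226,.3385])
a=np.radians(3.6);Rm=np.array([[np.cos(a),-np.sin(a)],[np.sin(a),np.cos(a)]])
for p in [(.012,.025,.082),(.012,-.025,.082),(-.012,.025,.082),(.012,.025,.0175),(-.012,.025,.0175),(.085,.085,.0175),(.085,-.085,.0175),(.071,.02,.0175),(.071,-.02,.0175),(-.02,.02,.0175)]:
    w=np.r_[o+Rm@p[:2],p[2]+.002]; print(p,proj([w],cp))
print("TCP",proj([s["tool_pos"]],cp),"tip",proj([s["tool_pos"]-[0,0,.017]],cp))
im=grab_frame("top"); cv2.imwrite("pics/top2.png",cv2.cvtColor(cv2.resize(im[150:260,70:200],None,fx=5,fy=5,interpolation=cv2.INTER_CUBIC),cv2.COLOR_RGB2BGR))
im=grab_frame("scene"); cv2.imwrite("pics/scene2.png",cv2.cvtColor(cv2.resize(im[50:200,230:400],None,fx=4,fy=4,interpolation=cv2.INTER_CUBIC),cv2.COLOR_RGB2BGR))
E
```

```text
[0.51878616 0.40610629 0.22963905]
(0.012, 0.025, 0.082) [[280.61414596 197.58241442]]
(0.012, -0.025, 0.082) [[278.52517527 284.72459768]]
(-0.012, 0.025, 0.082) [[232.79683922 197.55125457]]
(0.012, 0.025, 0.0175) [[273.93848638 171.91573119]]
(-0.012, 0.025, 0.0175) [[240.01213251 171.89492271]]
(0.085, 0.085, 0.0175) [[383.80938568  84.57406892]]
(0.085, -0.085, 0.0175) [[360.4079272  303.92665361]]
(0.071, 0.02, 0.0175) [[355.92080358 178.99129979]]
(0.071, -0.02, 0.0175) [[351.16910384 230.8065829 ]]
(-0.02, 0.02, 0.0175) [[228.8869208  178.79227626]]
TCP [[256.43031909 229.81760226]] tip [[256.53188971 219.61407481]]
```

View pics/scene2.png

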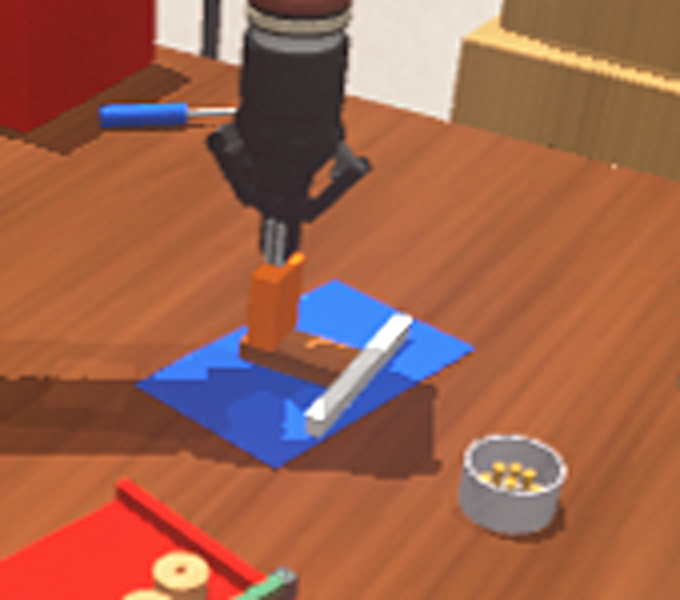

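View pics/top2.png

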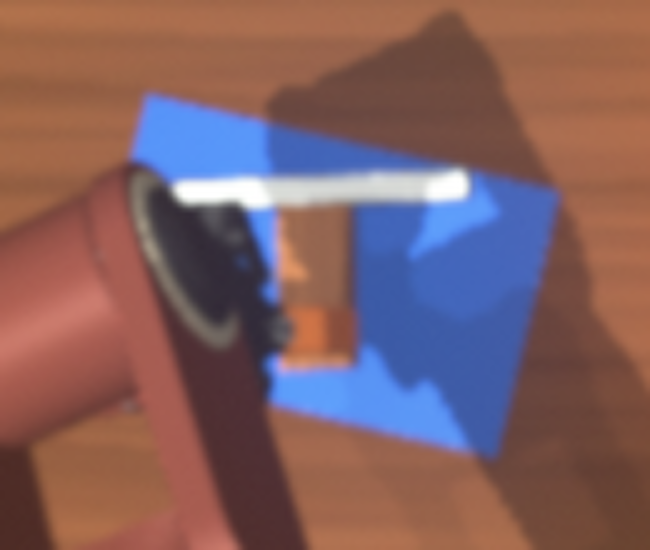

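```bash
python3 - <<'E'
from h import *
im=cv2.imread("pics/w2.png"); cv2.imwrite("pics/w2z.png",cv2.resize(im[160:340,190:330],None,fx=4,fy=3.3,interpolation=cv2.INTER_CUBIC))
s=state(); cp=campose("wrist",s)
q=s["tool_rot"];Rt=R.from_quat([q[1],q[2],q[3],q[0]]).as_matrix()
for p in [(.011,0,.017),(.011,0,0),(.011,0,-.019),(.011,.012,-.019),(-.011,0,.017),(.011,.012,0),(.011,.012,.017),(.011,0,-.04)]: print(p,proj([s["tool_pos"]+Rt@p],cp))
E
```

```text
(0.011, 0, 0.017) [[256.52616721 203.18409454]]
(0.011, 0, 0) [[256.42513636 212.03283493]]
(0.011, 0, -0.019) [[256.28739721 224.11405769]]
(0.011, 0.012, -0.019) [[279.59938597 224.11983525]]
(-0.011, 0, 0.017) [[256.53225978 235.51600491]]
(0.011, 0.012, 0) [[277.29592023 212.0432816 ]]
(0.011, 0.012, 0.017) [[275.60581321 203.19661547]]
(0.011, 0, -0.04) [[256.09269654 241.22609569]]
```

View pics/w2z.png

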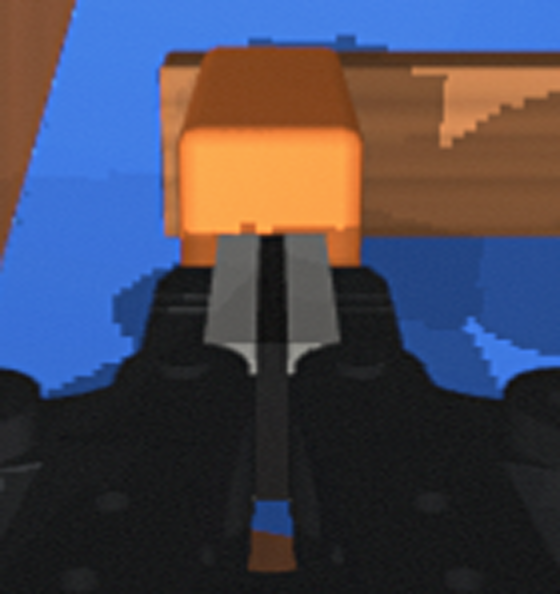

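```bash
python3 -m crank '[{"angular":[0,0,0],"delta_pos":[0,0,0],"gripper":0.3},{"angular":[0,0,0],"delta_pos":[0,0,0],"gripper":0.3},{"angular":[0,0,0],"delta_pos":[0,0,0],"gripper":0.3},{"angular":[0,0,0],"delta_pos":[0,0,0],"gripper":0.4},{"angular":[0,0,0],"delta_pos":[0,0,0],"gripper":0.5}]'
python3 - <<'E'
from h import *
s=state(); im=cv2.cvtColor(grab_frame("wrist"),cv2.COLOR_RGB2BGR)
print(s["time"],s["tool_pos"],s["contact_force"],s["ft_torque"],s["gripper_width"])
sc=cv2.cvtColor(grab_frame("scene"),cv2.COLOR_RGB2BGR)
a=cv2.resize(im[130:330,150:370],None,fx=2,fy=2); b=cv2.resize(sc[80:170,260:350],(400,400),interpolation=cv2.INTER_CUBIC)
cv2.imwrite("pics/w3.png",np.hstack([a[:400,:400],b]))
E
```

```text
time: 6.48
tool_pos: [0.5225, 0.3383, 0.0651]
tool_rot: [0.0, 0.685, 0.729, 0.0]
contact_force: [-0.3, -0.2, -0.2]
gripper_width: 0.499
6.475 [0.52245706 0.33829628 0.06511313] [-0.2810184  -0.17856789 -0.20273632] [ 0.02339703 -0.05478513  0.00982615] 0.49913118818212765
```

View pics/w3.png

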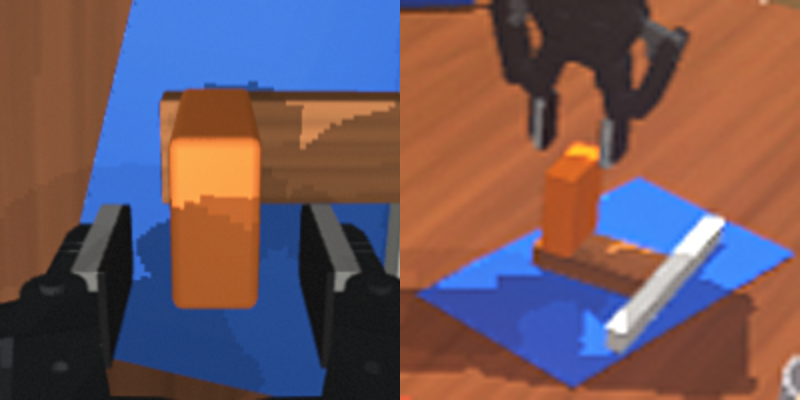

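```bash
python3 - <<'E'
from h import *
cp=campose("scene")
for z in (.054,.07,.085,.1):
  p=proj([[.5225+.0215,.338,z],[.5225-.0215,.338,z]],cp); print(z,p.tolist(),((p-[260,80])*400/90+[400,0]).tolist())
for z in (.002,.0195,.084): 
  p=proj([[.5226+.012,.3385-.025,z],[.5226-.012,.3385-.025,z]],cp); print(z,((p-[260,80])*400/90+[400,0]).tolist())
w=campose("wrist",state())
for z in (.054,.07,.085,.1):
  print(z,((proj([[.5225+.0215,.349,z],[.5225-.0215,.349,z],[.5225+.0215,.327,z]],w)-[150,130])*2).tolist())
E
```

```text
0.054 [[304.4274205755983, 125.96940741980622], [292.59864983065074, 121.92712608348002]] [[597.4552025582148, 204.30847742136098], [544.8828881362256, 186.34278259324452]]
0.07 [[304.8568731924247, 121.43454557527723], [292.9108761613998, 117.43029479800826]] [[599.3638808552209, 184.153535890121], [546.2705607173325, 166.35686576892562]]
0.085 [[305.2666319950346, 117.10504472705902], [293.2086940062168, 113.1384634649966]] [[601.1850310890425, 164.91130989804012], [547.5941955831856, 147.28205984442934]]
0.1 [[305.68348223075503, 112.6980040559956], [293.51157555285226, 108.77113010984274]] [[603.0376988033557, 145.32446247109155], [548.9403357904545, 127.87168937707885]]
0.002 [[562.9642050110078, 278.3759476385823], [534.3038793442485, 267.80302713285715]]
0.0195 [[564.6664174648647, 257.5007694175363], [535.701401861088, 247.01311488023333]]
0.084 [[571.2389177430073, 176.7752275509282], [541.0950264447353, 166.65503237892906]]
0.054 [[285.4191149353992, 157.3288388710776], [144.94196741668202, 148.8391784211558], [278.7228370112608, 223.1843246924647]]
0.07 [[291.7606249072022, 175.36708421608074], [138.56420474561668, 166.18975187412008], [284.2139685544097, 246.24729327073192]]
0.085 [[298.8264388945398, 195.49773190707367], [131.45026039061923, 185.57297381484238], [290.2779627632963, 271.7669302671875]]
0.1 [[307.3045457886968, 219.69737807878926], [122.90319710113351, 208.90319280690045], [297.4763703741153, 302.13148930125874]]
```

The picture shows the fingertips at about z = 0.087, next to the handle top. The stated geometry puts them at about 0.05, so they sit roughly 36 mm higher than the reported TCP implies. The straightedge was not disturbed. I'll go down by what I see and look again before closing.

```bash
python3 -m crank '[{"angular":[0,0,0],"delta_pos":[0,0,0],"gripper":0.8},{"angular":[0,0,0],"delta_pos":[0,0,0.3],"gripper":0.8},{"angular":[0,0,0],"delta_pos":[0,0,0.3],"gripper":0.8},{"angular":[0,0,0],"delta_pos":[0,0,0.3],"gripper":0.8},{"angular":[0,0,0],"delta_pos":[0,0,0.3],"gripper":0.8},{"angular":[0,0,0],"delta_pos":[0,0,0],"gripper":0.8}]'
python3 - <<'E'
from h import *
s=state(); im=cv2.cvtColor(grab_frame("wrist"),cv2.COLOR_RGB2BGR)
sc=cv2.cvtColor(grab_frame("scene"),cv2.COLOR_RGB2BGR)
a=cv2.resize(im[130:330,150:370],None,fx=2,fy=2); b=cv2.resize(sc[80:170,260:350],(400,400),interpolation=cv2.INTER_CUBIC)
cv2.imwrite("pics/w4.png",np.hstack([a[:400,:400],b]))
E
```

```text
time: 7.32
tool_pos: [0.5215, 0.3379, 0.0276]
tool_rot: [-0.0, 0.685, 0.729, -0.001]
contact_force: [0.1, -0.1, 0.1]
gripper_width: 0.795
```

View pics/w4.png

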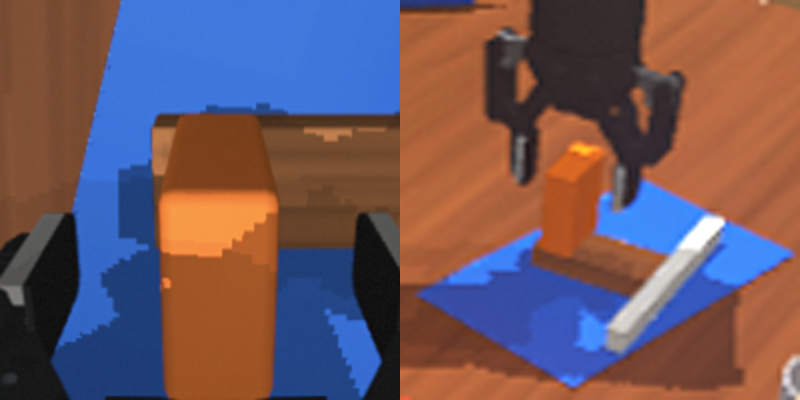

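The fingers now straddle the upper handle, with the pads on both sides in both views. Closing.

```bash
python3 -m crank '[{"angular":[0,0,0],"delta_pos":[0,0.02,0],"gripper":0},{"angular":[0,0,0],"delta_pos":[0,0,0],"gripper":0},{"angular":[0,0,0],"delta_pos":[0,0,0],"gripper":0},{"angular":[0,0,0],"delta_pos":[0,0,0],"gripper":0},{"angular":[0,0,0],"delta_pos":[0,0,0],"gripper":0}]'
python3 -m crank '[{"angular":[0,0,0],"delta_pos":[0,0,-0.3],"gripper":0},{"angular":[0,0,0],"delta_pos":[0,0,-0.6],"gripper":0},{"angular":[0,0,0],"delta_pos":[0,0,-1],"gripper":0},{"angular":[0,0,0],"delta_pos":[0,0,-0.8],"gripper":0},{"angular":[0,0,0],"delta_pos":[0,0,0],"gripper":0}]'
python3 - <<'E'
from h import *
s=state(); print(s["tool_pos"],s["gripper_width"],s["contact_force"],s["ft_torque"]); im=cv2.cvtColor(grab_frame("wrist"),cv2.COLOR_RGB2BGR)
sc=cv2.cvtColor(grab_frame("scene"),cv2.COLOR_RGB2BGR)
a=cv2.resize(im,(400,300)); b=cv2.resize(sc[60:180,240:360],(400,400),interpolation=cv2.INTER_CUBIC)
cv2.imwrite("pics/w5.png",np.hstack([np.vstack([a,a[:100]*0]),b]))
E
```

```text
time: 8.05
tool_pos: [0.5235, 0.3385, 0.0297]
tool_rot: [0.0, 0.685, 0.729, 0.001]
contact_force: [0.8, 0.5, 3.2]
gripper_width: 0.27
time: 8.68
tool_pos: [0.5249, 0.3393, 0.1138]
tool_rot: [0.001, 0.685, 0.729, 0.003]
contact_force: [0.0, -0.1, -1.6]
gripper_width: 0.272
[0.5249344  0.33930539 0.11384946] 0.2719351328363538 [ 0.0461642  -0.07782451 -1.64122199] [-0.03822836  0.02135619  0.02635727]
```

View pics/w5.png

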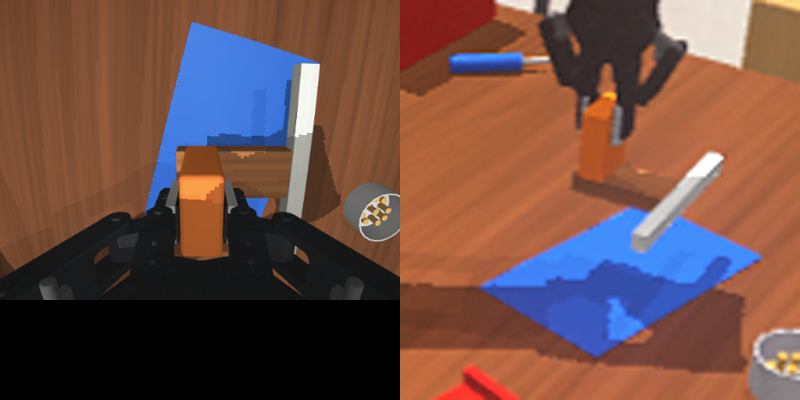

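```bash
python3 -m crank '[{"angular":[0,0,0.9],"delta_pos":[0,0,0],"gripper":0},{"angular":[0,0,0.9],"delta_pos":[0,0,0],"gripper":0},{"angular":[0,0,0.9],"delta_pos":[0,0,0],"gripper":0},{"angular":[0,0,0.9],"delta_pos":[0,0,0],"gripper":0},{"angular":[0,0,0],"delta_pos":[-0.5,0.07,0],"gripper":0},{"angular":[0,0,0],"delta_pos":[-1,0.07,0],"gripper":0},{"angular":[0,0,0],"delta_pos":[-1,0.07,0],"gripper":0},{"angular":[0,0,0],"delta_pos":[-1,0.07,0],"gripper":0},{"angular":[0,0,0],"delta_pos":[-1,0.07,0],"gripper":0},{"angular":[0,0,0],"delta_pos":[-1,0.07,0],"gripper":0},{"angular":[0,0,0],"delta_pos":[-1,0.07,0],"gripper":0},{"angular":[0,0,0],"delta_pos":[-1,0.07,0],"gripper":0}]'
python3 -m crank '[{"angular":[0,0,0],"delta_pos":[-1,0.07,0],"gripper":0},{"angular":[0,0,0],"delta_pos":[-1,0.07,0],"gripper":0},{"angular":[0,0,0],"delta_pos":[-0.7,0,0],"gripper":0},{"angular":[0,0,0],"delta_pos":[-0.3,0,0],"gripper":0},{"angular":[0,0,0],"delta_pos":[0,0,0],"gripper":0},{"angular":[0,0,0],"delta_pos":[0,0,0],"gripper":0}]'
python3 - <<'E'
from h import *
s=state(); q=s["tool_rot"];Rt=R.from_quat([q[1],q[2],q[3],q[0]]).as_matrix()
print(s["time"],s["tool_pos"],Rt,s["gripper_width"])
T=np.array([.6313,-.0149]);a=np.radians(-14.5);Rm=np.array([[np.cos(a),-np.sin(a)],[np.sin(a),np.cos(a)]])
print("in tray",(s["tool_pos"][:2]-T)@Rm)
im=grab_frame("top"); cv2.imwrite("pics/top5.png",cv2.cvtColor(cv2.resize(im[100:260,190:350],None,fx=3.7,fy=3.7,interpolation=cv2.INTER_CUBIC),cv2.COLOR_RGB2BGR)); np.save("top5.npy",im)
im=grab_frame("scene"); cv2.imwrite("pics/scene5.png",cv2.cvtColor(cv2.resize(im[100:280,160:360],None,fx=3.5,fy=3.3,interpolation=cv2.INTER_CUBIC),cv2.COLOR_RGB2BGR))
E
```

```text
time: 10.28
tool_pos: [0.482, 0.1145, 0.109]
tool_rot: [-0.0, 0.79, 0.613, -0.001]
contact_force: [0.1, -0.1, -1.2]
gripper_width: 0.27
time: 11.02
tool_pos: [0.4649, 0.0285, 0.11]
tool_rot: [-0.0, 0.79, 0.613, 0.0]
contact_force: [-0.8, 0.1, -2.3]
gripper_width: 0.271
11.025 [0.46490654 0.02845675 0.10995827] [[ 2.48153998e-01  9.68720572e-01 -2.18237529e-04]
 [ 9.68720566e-01 -2.48153927e-01  3.06252956e-04]
 [ 2.42517038e-04 -2.87409078e-04 -9.99999929e-01]] 0.27084092396259246
in tray [-0.1719491   0.00031414]
```

View pics/top5.png

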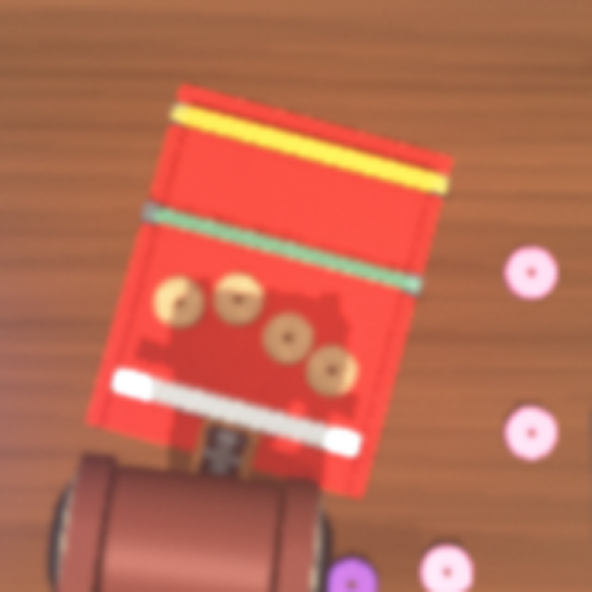

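View pics/scene5.png

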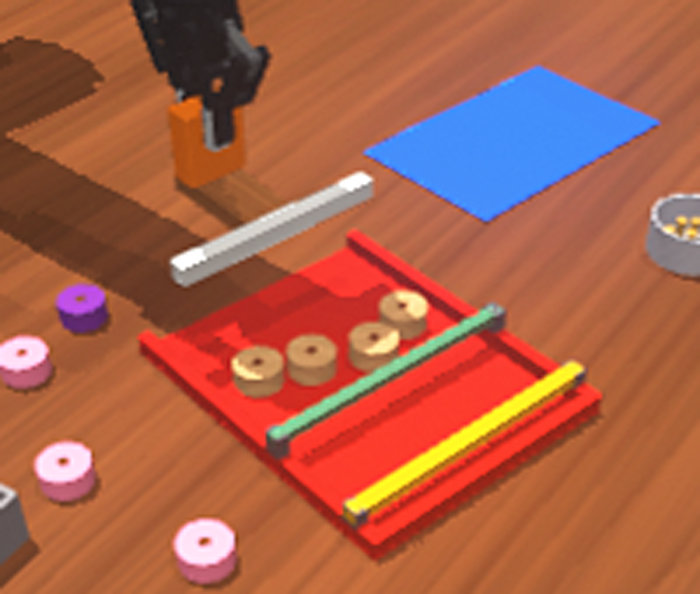

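```bash
python3 - <<'E'
from h import *
im=np.load("top5.npy"); cp=campose("top")
hsv=cv2.cvtColor(im,cv2.COLOR_RGB2HSV).astype(int); H,S,V=hsv[...,0],hsv[...,1],hsv[...,2]
roi=np.zeros(H.shape,bool); roi[195:230,215:292]=1
m=big(roi&(S<75)&(V>140)); r=rect(m,.0998,cp); print(r)
T=np.array([.6313,-.0149]);a=np.radians(-14.5);Rm=np.array([[np.cos(a),-np.sin(a)],[np.sin(a),np.cos(a)]])
print((r[0]-T)@Rm,(r[1]-T)@Rm)
E
```

```text
(array([0.53892315, 0.00993687]), array([0.53884277, 0.00998395]), (173.24154663085938, 16.917131423950195), np.float64(75.66766363797107), 426)
[-0.09565308  0.00091645] [-0.09574269  0.00094189]
```

```bash
python3 -m crank '[{"angular":[0,0,0],"delta_pos":[0,0,0.7],"gripper":0},{"angular":[0,0,0],"delta_pos":[0,0,0.9],"gripper":0},{"angular":[0,0,0],"delta_pos":[0,0,0.6],"gripper":0},{"angular":[0,0,0],"delta_pos":[0,0,0.3],"gripper":0},{"angular":[0,0,0],"delta_pos":[0,0,0],"gripper":0},{"angular":[0,0,0],"delta_pos":[0,0,0],"gripper":0}]'
python3 - <<'E'
from h import *
s=state(); print(s["time"],s["tool_pos"],s["contact_force"],s["ft_torque"])
im=grab_frame("scene"); cv2.imwrite("pics/scene6.png",cv2.cvtColor(cv2.resize(im[120:270,170:340],None,fx=4.4,fy=4,interpolation=cv2.INTER_CUBIC),cv2.COLOR_RGB2BGR))
E
```

```text
time: 11.88
tool_pos: [0.4659, 0.028, 0.0361]
tool_rot: [0.001, 0.79, 0.613, 0.001]
contact_force: [0.8, 0.1, -1.0]
gripper_width: 0.274
11.875 [0.46588551 0.02796145 0.03610736] [ 0.79922217  0.0891465  -0.95176445] [ 0.01172055  0.05487397 -0.0188636 ]
```

View pics/scene6.png

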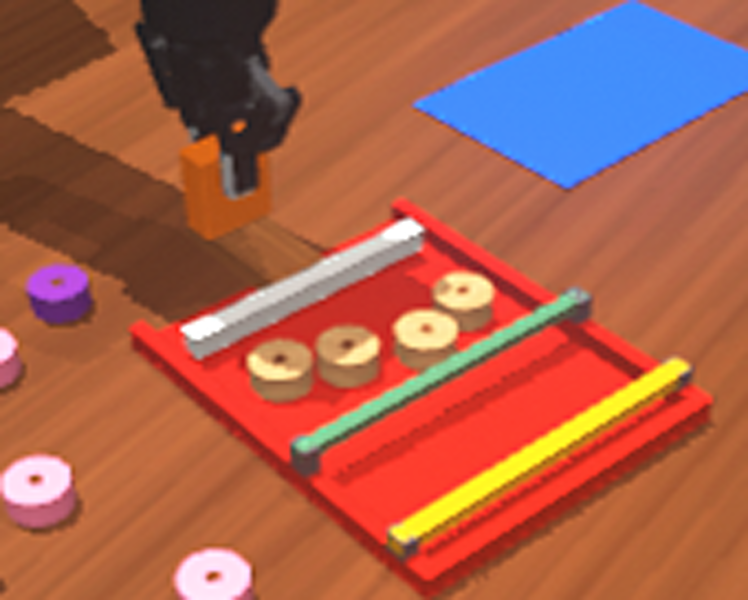

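```bash
python3 -m crank '[{"angular":[0,0,0],"delta_pos":[0,0,0.07],"gripper":0},{"angular":[0,0,0],"delta_pos":[0,0,0],"gripper":0}]'
python3 -m crank '[{"angular":[0,0,0],"delta_pos":[0,0,0.05],"gripper":0},{"angular":[0,0,0],"delta_pos":[0,0,0],"gripper":0}]'
python3 -m crank '[{"angular":[0,0,0],"delta_pos":[0,0,0.05],"gripper":0},{"angular":[0,0,0],"delta_pos":[0,0,0],"gripper":0}]'
```

```text
time: 12.18
tool_pos: [0.4651, 0.028, 0.0332]
tool_rot: [0.0, 0.79, 0.613, 0.0]
contact_force: [-0.5, -0.4, -2.2]
gripper_width: 0.27
time: 12.42
tool_pos: [0.4648, 0.028, 0.0314]
tool_rot: [-0.0, 0.79, 0.613, -0.0]
contact_force: [-0.5, 1.0, -2.5]
gripper_width: 0.272
time: 12.68
tool_pos: [0.4653, 0.028, 0.0306]
tool_rot: [0.0, 0.79, 0.613, 0.0]
contact_force: [-2.9, -0.1, 3.8]
gripper_width: 0.269
```

```bash
python3 -m crank '[{"angular":[0,0,0],"delta_pos":[0,0,-0.06],"gripper":0},{"angular":[0,0,0],"delta_pos":[0,0.2,0],"gripper":0},{"angular":[0,0,0],"delta_pos":[0,0.25,0],"gripper":0},{"angular":[0,0,0],"delta_pos":[0,0.25,0],"gripper":0},{"angular":[0,0,0],"delta_pos":[0,0.25,0],"gripper":0},{"angular":[0,0,0],"delta_pos":[0,0.25,0],"gripper":0},{"angular":[0,0,0],"delta_pos":[0,0.25,0],"gripper":0},{"angular":[0,0,0],"delta_pos":[0,0.2,0],"gripper":0},{"angular":[0,0,0],"delta_pos":[0,0.1,0],"gripper":0},{"angular":[0,0,0],"delta_pos":[0,0,0],"gripper":0},{"angular":[0,0,0],"delta_pos":[0,0,0],"gripper":0}]'
python3 - <<'E'
from h import *
s=state(); print(s["time"],s["tool_pos"],s["contact_force"],s["ft_torque"])
T=np.array([.6313,-.0149]);a=np.radians(-14.5);Rm=np.array([[np.cos(a),-np.sin(a)],[np.sin(a),np.cos(a)]])
print("in tray",(s["tool_pos"][:2]-T)@Rm)
im=grab_frame("top"); cv2.imwrite("pics/top7.png",cv2.cvtColor(cv2.resize(im[120:240,200:320],None,fx=5,fy=5,interpolation=cv2.INTER_CUBIC),cv2.COLOR_RGB2BGR)); np.save("top7.npy",im)
E
```

```text
time: 14.05
tool_pos: [0.5157, 0.015, 0.0318]
tool_rot: [-0.0, 0.79, 0.613, -0.0]
contact_force: [0.0, 0.5, -2.4]
gripper_width: 0.273
14.05 [0.51566942 0.01499161 0.03176244] [ 0.0480031   0.45895528 -2.40014612] [0.03573419 0.02576075 0.0328355 ]
in tray [-1.19431736e-01 -1.20920580e-05]
```

View pics/top7.png

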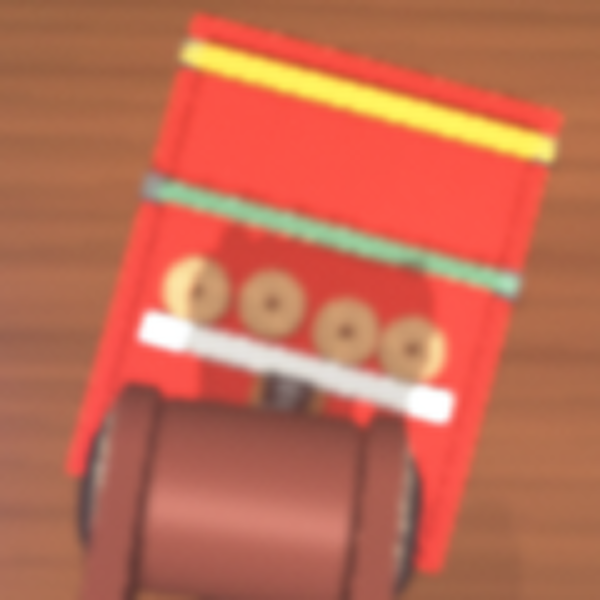

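All four blanks lie directly in front of the bar, with gaps of a few millimetres at most, and are well short of the green bar. Pushing on.

```bash
python3 -m crank '[{"angular":[0,0,0],"delta_pos":[0,0.15,0],"gripper":0},{"angular":[0,0,0],"delta_pos":[0,0.2,0],"gripper":0},{"angular":[0,0,0],"delta_pos":[0,0.2,0],"gripper":0},{"angular":[0,0,0],"delta_pos":[0,0,0],"gripper":0}]'
python3 -m crank '[{"angular":[0,0,0],"delta_pos":[0,0.2,0],"gripper":0},{"angular":[0,0,0],"delta_pos":[0,0.2,0],"gripper":0},{"angular":[0,0,0],"delta_pos":[0,0.2,0],"gripper":0},{"angular":[0,0,0],"delta_pos":[0,0.2,0],"gripper":0},{"angular":[0,0,0],"delta_pos":[0,0.2,0],"gripper":0},{"angular":[0,0,0],"delta_pos":[0,0.2,0],"gripper":0},{"angular":[0,0,0],"delta_pos":[0,0.2,0],"gripper":0},{"angular":[0,0,0],"delta_pos":[0,0.2,0],"gripper":0},{"angular":[0,0,0],"delta_pos":[0,0.2,0],"gripper":0},{"angular":[0,0,0],"delta_pos":[0,0.2,0],"gripper":0},{"angular":[0,0,0],"delta_pos":[0,0.2,0],"gripper":0},{"angular":[0,0,0],"delta_pos":[0,0,0],"gripper":0}]'
python3 - <<'E'
from h import *
s=state(); print(s["time"],s["tool_pos"],s["contact_force"],s["ft_torque"])
T=np.array([.6313,-.0149]);a=np.radians(-14.5);Rm=np.array([[np.cos(a),-np.sin(a)],[np.sin(a),np.cos(a)]])
print("in tray",(s["tool_pos"][:2]-T)@Rm)
im=grab_frame("top"); cv2.imwrite("pics/top8.png",cv2.cvtColor(cv2.resize(im[120:240,200:320],None,fx=5,fy=5,interpolation=cv2.INTER_CUBIC),cv2.COLOR_RGB2BGR)); np.save("top8.npy",im)
E
```

```text
time: 14.6
tool_pos: [0.5325, 0.0106, 0.032]
tool_rot: [0.0, 0.79, 0.613, 0.0]
contact_force: [-0.2, -0.6, -1.4]
gripper_width: 0.271
time: 16.1
tool_pos: [0.5963, -0.0058, 0.032]
tool_rot: [0.0, 0.79, 0.613, 0.0]
contact_force: [-0.5, -0.4, -2.7]
gripper_width: 0.271
16.1 [ 0.59633297 -0.00578493  0.03197572] [-0.48106079 -0.42995537 -2.74925367] [0.00940202 0.05572822 0.05184615]
in tray [-3.61354763e-02  6.96923950e-05]
```

View pics/top8.png

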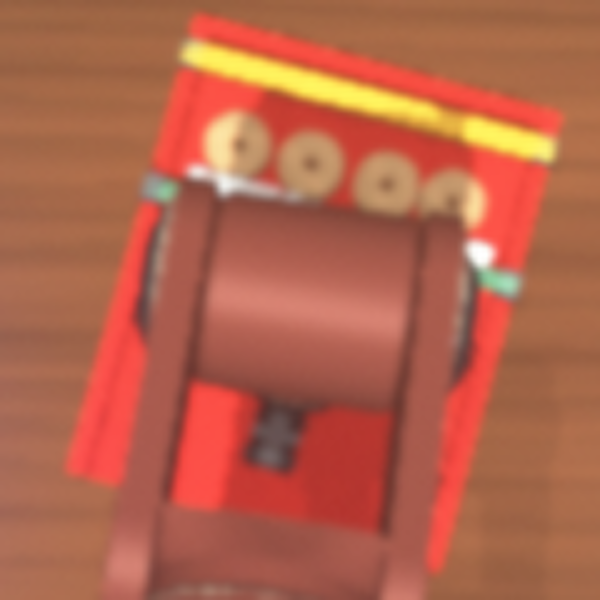

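```bash
python3 -m crank '[{"angular":[0,0,0],"delta_pos":[0,0.1,0],"gripper":0},{"angular":[0,0,0],"delta_pos":[0,0.1,0],"gripper":0},{"angular":[0,0,0],"delta_pos":[0,0.1,0],"gripper":0},{"angular":[0,0,0],"delta_pos":[0,0.1,0],"gripper":0},{"angular":[0,0,0],"delta_pos":[0,0,0],"gripper":0}]'
python3 -m crank '[{"angular":[0,0,0],"delta_pos":[0,0.05,0],"gripper":0},{"angular":[0,0,0],"delta_pos":[0,0.05,0],"gripper":0},{"angular":[0,0,0],"delta_pos":[0,0,0],"gripper":0}]'
```

```text
time: 16.77
tool_pos: [0.6077, -0.0087, 0.0319]
tool_rot: [0.0, 0.79, 0.613, 0.0]
contact_force: [0.9, 0.9, -1.8]
gripper_width: 0.273
time: 17.15
tool_pos: [0.6104, -0.0094, 0.0318]
tool_rot: [0.0, 0.79, 0.613, 0.0]
contact_force: [-0.3, -0.5, -2.2]
gripper_width: 0.276
```

```bash
python3 -m crank '[{"angular":[0,0,0],"delta_pos":[0,0.05,0],"gripper":0},{"angular":[0,0,0],"delta_pos":[0,0,0],"gripper":0}]'
```

```text
time: 17.4
tool_pos: [0.6119, -0.0097, 0.0318]
tool_rot: [0.0, 0.79, 0.613, 0.0]
contact_force: [-0.6, 0.1, -2.2]
gripper_width: 0.265
```

```bash
python3 -m crank '[{"angular":[0,0,0],"delta_pos":[0,0.04,0],"gripper":0},{"angular":[0,0,0],"delta_pos":[0,0,0],"gripper":0}]'
python3 -m crank '[{"angular":[0,0,0],"delta_pos":[0,0.04,0],"gripper":0},{"angular":[0,0,0],"delta_pos":[0,0,0],"gripper":0}]'
python3 - <<'E'
from h import *
s=state(); print(s["time"],s["tool_pos"],s["contact_force"],s["ft_torque"])
T=np.array([.6313,-.0149]);a=np.radians(-14.5);Rm=np.array([[np.cos(a),-np.sin(a)],[np.sin(a),np.cos(a)]])
print("in tray",(s["tool_pos"][:2]-T)@Rm)
im=grab_frame("top"); cv2.imwrite("pics/top9.png",cv2.cvtColor(cv2.resize(im[120:220,210:320],None,fx=6,fy=6,interpolation=cv2.INTER_CUBIC),cv2.COLOR_RGB2BGR)); np.save("top8.npy",im)
E
```

```text
time: 17.65
tool_pos: [0.613, -0.01, 0.0318]
tool_rot: [0.0, 0.79, 0.613, 0.0]
contact_force: [-0.1, 0.7, -1.9]
gripper_width: 0.275
time: 17.9
tool_pos: [0.6137, -0.0101, 0.0317]
tool_rot: [-0.0, 0.79, 0.613, -0.0]
contact_force: [-2.5, 0.4, -1.9]
gripper_width: 0.273
17.9 [ 0.61365929 -0.01013615  0.03169573] [-2.49211683  0.39513612 -1.91201709] [ 0.07461752  0.40332217 -0.01403567]
in tray [-0.01827158  0.00019523]
```

View pics/top9.png

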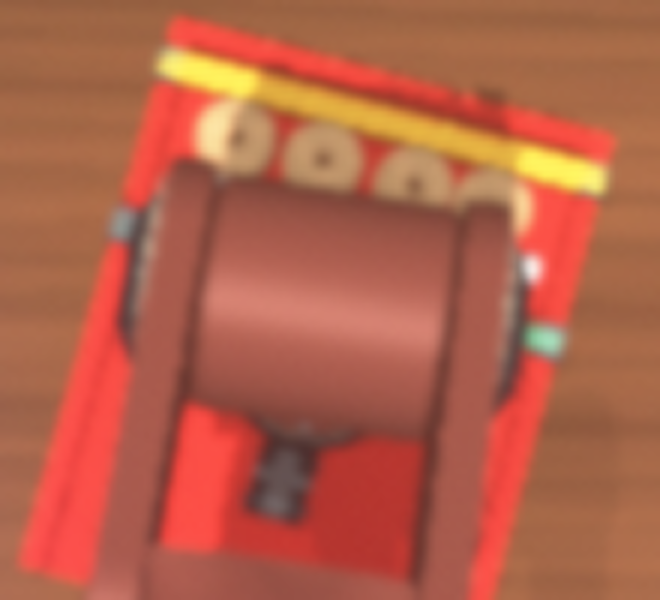

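```bash
python3 -m crank '[{"angular":[0,0,0],"delta_pos":[0,0.04,0],"gripper":0},{"angular":[0,0,0],"delta_pos":[0,0,0],"gripper":0}]'
python3 -m crank '[{"angular":[0,0,0],"delta_pos":[0,0.04,0],"gripper":0},{"angular":[0,0,0],"delta_pos":[0,0,0],"gripper":0}]'
```

```text
time: 18.2
tool_pos: [0.6138, -0.0102, 0.0314]
tool_rot: [-0.001, 0.79, 0.613, -0.001]
contact_force: [-5.6, 2.5, 1.5]
gripper_width: 0.277
time: 18.45
tool_pos: [0.6139, -0.0103, 0.0313]
tool_rot: [-0.002, 0.79, 0.613, -0.002]
contact_force: [-10.0, 1.7, 4.0]
gripper_width: 0.272
```

```bash
python3 -m crank '[{"angular":[0,0,0],"delta_pos":[0,-0.12,-0.02],"gripper":0},{"angular":[0,0,0],"delta_pos":[0,-0.3,0],"gripper":0},{"angular":[0,0,0],"delta_pos":[0,-0.5,0],"gripper":0},{"angular":[0,0,0],"delta_pos":[0,-0.6,0],"gripper":0},{"angular":[0,0,0],"delta_pos":[0,-0.6,0],"gripper":0},{"angular":[0,0,0],"delta_pos":[0,-0.6,0],"gripper":0},{"angular":[0,0,0],"delta_pos":[0,-0.6,0],"gripper":0},{"angular":[0,0,0],"delta_pos":[0,-0.6,0],"gripper":0},{"angular":[0,0,0],"delta_pos":[0,-0.6,0],"gripper":0},{"angular":[0,0,0],"delta_pos":[0,-0.5,0],"gripper":0},{"angular":[0,0,0],"delta_pos":[0,0,0],"gripper":0}]'
python3 - <<'E'
from h import *
s=state(); print(s["time"],s["tool_pos"],s["contact_force"],s["ft_torque"])
T=np.array([.6313,-.0149]);a=np.radians(-14.5);Rm=np.array([[np.cos(a),-np.sin(a)],[np.sin(a),np.cos(a)]])
print("in tray",(s["tool_pos"][:2]-T)@Rm)
im=grab_frame("top"); cp=campose("top"); np.save("top10.npy",im)
cv2.imwrite("pics/top10.png",cv2.cvtColor(cv2.resize(im[120:220,210:320],None,fx=6,fy=6,interpolation=cv2.INTER_CUBIC),cv2.COLOR_RGB2BGR))
sc=grab_frame("scene"); cv2.imwrite("pics/scene10.png",cv2.cvtColor(cv2.resize(sc[120:270,190:340],None,fx=4,fy=4,interpolation=cv2.INTER_CUBIC),cv2.COLOR_RGB2BGR))
E
```

```text
time: 19.82
tool_pos: [0.4694, 0.0269, 0.0322]
tool_rot: [0.0, 0.79, 0.613, -0.0]
contact_force: [0.2, 0.3, -1.3]
gripper_width: 0.269
19.825 [0.46938436 0.02689643 0.03215144] [ 0.20385287  0.25399191 -1.25263528] [-0.02144206  0.03120229 -0.00096583]
in tray [-1.67223237e-01 -7.53259171e-05]
```

View pics/top10.png

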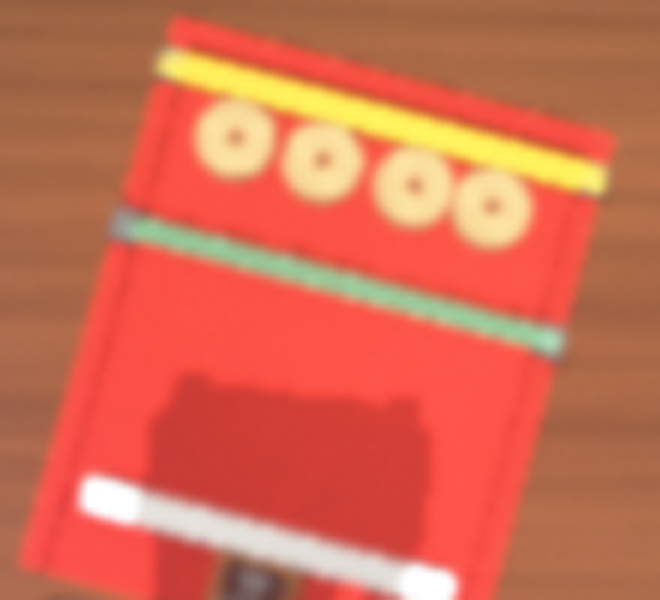

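View pics/scene10.png

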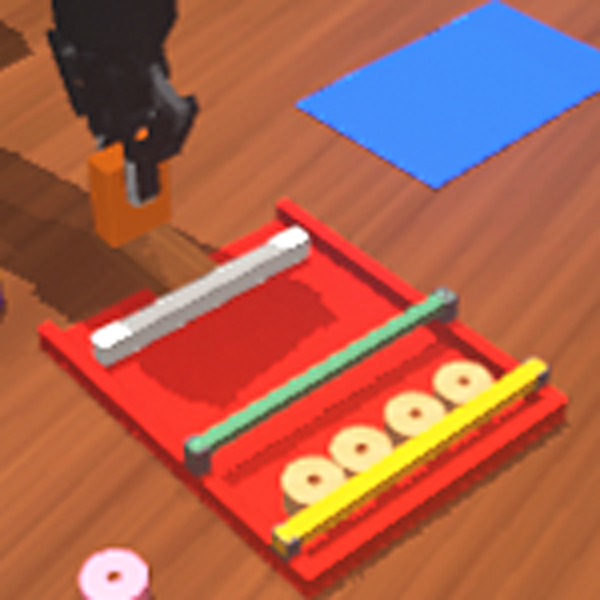

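```bash
python3 -m crank '[{"angular":[0,0,0],"delta_pos":[0,0,-0.5],"gripper":0},{"angular":[0,0,0],"delta_pos":[0,0,-1],"gripper":0},{"angular":[0,0,0],"delta_pos":[0,0,-0.6],"gripper":0},{"angular":[0,0,0],"delta_pos":[0.4,-0.1,0],"gripper":0},{"angular":[0,0,0],"delta_pos":[1,-0.1,0],"gripper":0},{"angular":[0,0,0],"delta_pos":[1,-0.1,0],"gripper":0},{"angular":[0,0,0],"delta_pos":[1,-0.1,0],"gripper":0},{"angular":[0,0,0],"delta_pos":[1,-0.1,0],"gripper":0},{"angular":[0,0,0],"delta_pos":[1,-0.1,0],"gripper":0},{"angular":[0,0,0],"delta_pos":[1,-0.1,0],"gripper":0},{"angular":[0,0,0],"delta_pos":[1,-0.1,0],"gripper":0},{"angular":[0,0,0],"delta_pos":[1,-0.1,0],"gripper":0}]'
python3 -m crank '[{"angular":[0,0,0],"delta_pos":[1,-0.1,0],"gripper":0},{"angular":[0,0,0],"delta_pos":[1,-0.06,0],"gripper":0},{"angular":[0,0,0],"delta_pos":[0.5,0,0],"gripper":0},{"angular":[0,0,0],"delta_pos":[0,0,0],"gripper":0},{"angular":[0,0,0],"delta_pos":[0,0,0.8],"gripper":0},{"angular":[0,0,0],"delta_pos":[0,0,0.7],"gripper":0},{"angular":[0,0,0],"delta_pos":[0,0,0.3],"gripper":0},{"angular":[0,0,0],"delta_pos":[0,0,0.1],"gripper":0},{"angular":[0,0,0],"delta_pos":[0,0,0],"gripper":0},{"angular":[0,0,0],"delta_pos":[0,0,0],"gripper":0}]'
python3 - <<'E'
from h import *
T=np.array([.6313,-.0149]);a=np.radians(-14.5);Rm=np.array([[np.cos(a),-np.sin(a)],[np.sin(a),np.cos(a)]])
z=np.array([(236,137),(323,160),(414,186),(492,206)])/6+[210,120]-[.42,.42]
print("blanks in tray",(unproj(z,.023,campose("top"))-T)@Rm)
s=state(); print(s["tool_pos"],s["contact_force"])
im=grab_frame("top"); cv2.imwrite("pics/top11.png",cv2.cvtColor(cv2.resize(im[140:260,70:200],None,fx=5,fy=5,interpolation=cv2.INTER_CUBIC),cv2.COLOR_RGB2BGR))
E
```

```text
time: 21.42
tool_pos: [0.506, 0.2789, 0.0938]
tool_rot: [-0.0, 0.79, 0.613, -0.001]
contact_force: [0.6, 0.2, -1.8]
gripper_width: 0.271
time: 22.68
tool_pos: [0.5218, 0.3515, 0.0394]
tool_rot: [0.0, 0.79, 0.613, 0.001]
contact_force: [-0.6, 0.2, -1.5]
gripper_width: 0.272
blanks in tray [[ 0.0824677   0.06301839]
 [ 0.08280987  0.02219505]
 [ 0.08234868 -0.02067887]
 [ 0.08299675 -0.05713513]]
[0.52178812 0.35153533 0.03944881] [-0.59750696  0.17667414 -1.521368  ]
```

View pics/top11.png

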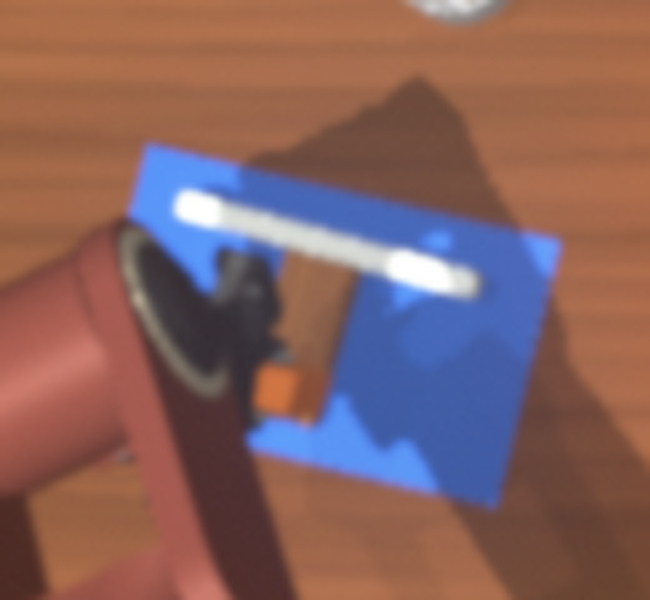

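```bash
python3 -m crank '[{"angular":[0,0,0],"delta_pos":[0,-0.02,0.15],"gripper":0},{"angular":[0,0,0],"delta_pos":[0,0,0.1],"gripper":0},{"angular":[0,0,0],"delta_pos":[0,0,0],"gripper":0}]'
python3 -m crank '[{"angular":[0,0,0],"delta_pos":[0,0,0.04],"gripper":0},{"angular":[0,0,0],"delta_pos":[0,0,0],"gripper":0}]'
python3 -m crank '[{"angular":[0,0,0],"delta_pos":[0,0,0.03],"gripper":0},{"angular":[0,0,0],"delta_pos":[0,0,0],"gripper":0}]'
```

```text
time: 23.1
tool_pos: [0.5201, 0.3512, 0.0303]
tool_rot: [-0.0, 0.79, 0.613, -0.001]
contact_force: [1.0, 0.7, -2.0]
gripper_width: 0.273
time: 23.35
tool_pos: [0.5206, 0.3514, 0.0298]
tool_rot: [0.0, 0.79, 0.613, 0.0]
contact_force: [-0.9, 0.9, -1.6]
gripper_width: 0.27
time: 23.6
tool_pos: [0.5207, 0.3515, 0.0297]
tool_rot: [0.0, 0.79, 0.613, 0.0]
contact_force: [-3.2, -0.7, 4.0]
gripper_width: 0.273
```

Touched down. Releasing: open, then straight up.

```bash
python3 -m crank '[{"angular":[0,0,0],"delta_pos":[0,0,0],"gripper":0.5},{"angular":[0,0,0],"delta_pos":[0,0,0],"gripper":0.8},{"angular":[0,0,0],"delta_pos":[0,0,0],"gripper":0.9},{"angular":[0,0,0],"delta_pos":[0,0,0],"gripper":0.9},{"angular":[0,0,0],"delta_pos":[0,0,-0.3],"gripper":0.9},{"angular":[0,0,0],"delta_pos":[0,0,-0.6],"gripper":0.9},{"angular":[0,0,0],"delta_pos":[0,0,-1],"gripper":0.9},{"angular":[0,0,0],"delta_pos":[0,0,-1],"gripper":0.9},{"angular":[0,0,0],"delta_pos":[0,0,-1],"gripper":0.9},{"angular":[0,0,0],"delta_pos":[0,0,-1],"gripper":0.9},{"angular":[0,0,0],"delta_pos":[0,0,-1],"gripper":0.9},{"angular":[0,0,0],"delta_pos":[0,0,0],"gripper":0.9}]'
python3 - <<'E'
from h import *
s=state(); im=grab_frame("wrist"); cp=campose("wrist",s)
hsv=cv2.cvtColor(im,cv2.COLOR_RGB2HSV).astype(int); H,S,V=hsv[...,0],hsv[...,1],hsv[...,2]
for n in("straightedge","straightedge_mid","mat"):
    for d in landmark_of("wrist",n)[:1]: print(n,d["conf"],unproj([d["pixel"]],.002,cp))
sc=grab_frame("scene")
cv2.imwrite("pics/end.png",cv2.cvtColor(np.hstack([cv2.resize(im,(400,300)),cv2.resize(sc,(400,300))]),cv2.COLOR_RGB2BGR))
print(s["tool_pos"],s["contact_force"])
E
```

```text
time: 25.1
tool_pos: [0.5225, 0.3524, 0.2113]
tool_rot: [0.001, 0.79, 0.613, 0.004]
contact_force: [0.0, 0.1, -0.4]
gripper_width: 0.903
straightedge 0.97 [[0.52336342 0.35176285]]
straightedge_mid 0.69 [[0.54772848 0.34261371]]
[0.52250483 0.35240058 0.21125588] [ 0.0164585   0.0816672  -0.36152557]
```

View pics/end.png

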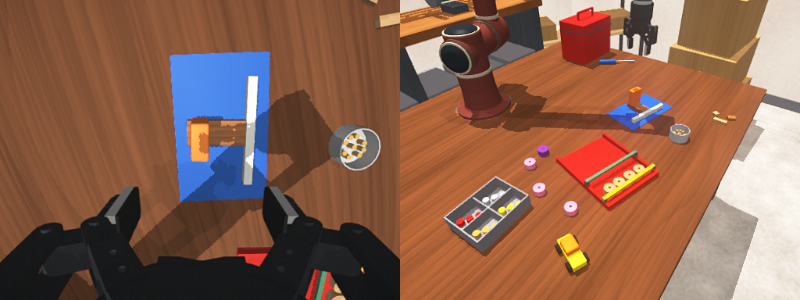

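The straightedge lies flat, with the middle of its footprint within about 7 mm of the mat's centre. The blanks are still at the yellow bar, the bystanders haven't moved, and the arm is clear of everything.

```bash
python3 -m crank '[{"angular":[0,0,0],"delta_pos":[0,0,0],"gripper":0.9},{"angular":[0,0,0],"delta_pos":[0,0,0],"gripper":0.9}]'
python3 -c "
from plant import *
print(job_done())"
```

```text
time: 25.6
tool_pos: [0.5202, 0.3512, 0.205]
tool_rot: [-0.0, 0.79, 0.613, -0.001]
contact_force: [0.7, -0.6, 0.2]
gripper_width: 0.902
the job is handed in; nothing more can be done
None
```

The job is done and handed in at 25.6 s; the hand-in gave no verdict. I took the straightedge by its handle and gathered the four wooden blanks in front of its bar before the green bar. I then pushed them together to the yellow bar (about 10 N at the stop), backed out, and laid the straightedge back on the blue mat.

**Last checks:**
- **Blanks:** the top camera put them at tray x of about 82–83 mm (allowed 72–88 mm), and they look flat against the yellow bar.
- **Straightedge:** its middle is within about 7 mm of the mat's centre. It looks flat in the pictures.
- **Bystanders and contact:** the parts box, tin and toy car look where they were; I didn't measure them. The arm is clear of everything.

**What failed or disagreed:**
- **First grasp missed:** the gripper shut above the handle without moving anything. The fingertips appeared about 36 mm higher than the reported TCP height and the stated finger length put them. I lowered by what the pictures showed, and the second grasp held.
- **Last network check incomplete:** the network did not find the mat in the last wrist picture, so I used the mat centre from earlier pictures. Its position for the middle of the straightedge was also about 6 mm off the one worked out from its position for the straightedge's origin; both are well inside the limits.

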